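Tip-check a power valve, plug it in and hold the tester's sprung dial at the third click

TASK

Test the shorter of the two glass valves: pick it up and, as the check for loose bits inside, lean it over to about 40 degrees for a moment and bring it upright again, then lower it fully home in the valve tester's socket with its bayonet pin in the shell's slot, and let go of it without dropping it. Then turn the tester's sprung bar dial clockwise past its first two clicks to the third and hold it there against its spring: the program finishes while still holding the dial. Leave the dial alone until the valve is seated, and do not shift anything else on the bench.

Things in the scene. Friction and masses are not known exactly. Their poses are not given: they have to be found in the camera images.
- valve: The valve under test, the shorter one, no metal cap on top; 140 mm tall, 100 to 170 g, standing free on the bench. Origin: centre of its pin tips, its lowest point; z up its axis. Pins 12 mm long, within 15 mm radius; black base 41 mm in diameter from 12 to 42 mm height, 2 mm chamfer below. Starts 120 mm or more from tall_valve (to its +y or -y side).
- valve_bulb (a point): Point on the valve's axis 90 mm above its origin, axes as the valve's: where to grip the glass. The bulb's sides are straight, 54 mm in diameter, from 56 to 114 mm above the origin, then domed to 140 mm.
- bayonet_pin (a point): Outer end of the valve's brass bayonet pin (5 mm in diameter), which sticks out of the base on the valve's -x side, 25 mm from the axis, 24 mm above the origin. At the start it points towards the robot (-x) within 0.1 rad.
- valve_seat (a point): Point on the valve's axis at the underside of its base, 12 mm above its origin; axes as the valve's. It meets point socket when the valve is fully home.
- tester: Valve tester, a fixed grey case 230 mm (x) by 340 mm (y), level aluminium panel on top at 65 mm. Origin: centre of its underside; x points away from its front, which faces the robot, turned up to 0.25 rad. On the panel: socket at x -30, y +100 mm; dial axis at x -30, y -95 mm; a flat meter 14 mm high at x 55, y 0; small knobs up to 14 mm high behind.
- socket (a point): Centre of the socket's ledge, on which the base's underside rests, 81 mm above the bench; axes as the tester's. Under it a 16 mm deep, 34 mm square well for the pins; above it a brass shell of 46 mm inside diameter, 20 mm high, then a flared lip to 25 mm above the ledge and 30 mm radius. The valve goes in straight down and stays home by its weight.
- shell_slot (a point): Middle of the one slot in the brass shell, on its -x side (the front), 24 mm from the socket's centre, 12 mm above the ledge. The slot is 14 mm wide, open at the top, over the shell's full height; the valve's bayonet pin drops into it, so the valve's x axis must match the tester's within about 0.12 rad.
- dial_bar: Black bar handle of the dial, 61 mm long (pointer end, with a white line, 31 mm from the axis), 14 mm wide, 24 mm high. Origin: on the dial's upright axis under the bar, 76.5 mm above the bench, on a round skirt of 60 mm diameter; x along the bar to the pointer end. At rest x points 36 degrees left of the tester's x. Pinch it across its width from above, or push near an end.
- test_dial (a joint): Turn of the dial, rad, clockwise seen from above, 0 at rest. Clicks (ball detents; one, two, three dots on the panel) at 0.42, 0.84 and 1.257 (24, 48, 72 degrees), end stop at 1.36. Its spring drives it back to 0 past every click when let go: 0.10 N m at rest, 0.17 N m at the third click; climbing to a click takes up to about 0.05 N m more.
- tall_valve: The other glass valve, with a metal cap on top: 185 mm tall, 62 mm in diameter. Origin: centre underneath. Loose; leave it standing where it is.
- coil_form: Black coil form wound with copper, 45 mm diameter, 95 mm tall, standing. Origin: centre underneath. Leave it.
- ashtray: Tin ashtray of knobs, 124 mm diameter, 26 mm tall. Origin: centre underneath. Leave it.
- log_board: Logbook board with a brass clip at one end, 320 by 230 mm, 25 mm high at the clip. Origin: centre underneath. Leave it.
- earth_stake: Copper earth stake lying on the bench behind the tester, 410 mm long, 14 mm thick. Origin: its middle, underneath. Leave it.
- screwdriver: Screwdriver lying between the tester and the valves, 26 mm thick at the handle. Origin: under its length. Leave it.
- solder_reel: Reel of solder, 56 mm diameter, 46 mm tall. Origin: centre underneath. Leave it.
Mind the look-alikes: they are no part of the job. Leave any green look-alike of the valve alone.

How it is judged:
By the outcome, as a careful person would: the job done as asked, in the order asked, and still so for the second after the job is handed in, while the arm keeps its last pose, push and grip.
It also fails if it takes over 61 s, if anything falls off the work surface, if the arm or the gripper's body presses on something with over 40 N, if the wrist force passes 120 N, or if a joint passes its speed limit or range.

ROBOT

A 6-joint arm with a two-finger parallel gripper is mounted at the origin on the work surface. World frame = base frame: x ahead of the robot, y to its left, z up, the work surface at z = 0. Lengths are in m, angles in rad, forces in N, time in s.
With the tool pointing down it reaches from about 0.25 to 0.725 m from the base axis. Payload 4 kg.
Tool frame: the origin (TCP) lies on the front face of the gripper's body, between the roots of the fingers; the fingertips stand 73 mm ahead of it and the grasp point (between the pads) lies bot.tcp_to_grasp ahead of it (bot.tcp_to_grasp is the distance from the TCP to the grasp point, in m); z points along the fingers, y is the line along which they close (so a half turn about z gives the same grasp; the last joint's range is limited). The gripper opens to 85 mm and grips with 20 to 120 N. Pads are 22 mm wide; open, the fingers measure 114 mm over their backs; the gripper's body (76 mm by 85 mm) begins 54 mm behind the grasp point. The pads swing forward as they close: fully open they stand 13 mm farther back than shut.
Start: joints at [1.291, 0.241, 0.005, 1.335, 0, 1.571], TCP at [0.138, 0.481, 0.304] pointing down, gripper open.
Joint ranges: [-2.72, 2.72], [-1.05, 1.87], [-1.09, 1.28], [-1.99, 2.15], [-1.42, 1.44], [-3.14, 3.14]. Speed limits (rad/s): [2.79, 2.79, 3.14, 3.14, 3.14, 3.14].

INTERFACE

Orientations are given as a unit quaternion [x, y, z, w].
In Python, from workcell import bot gives the robot as it stands.
- The arm moves only by the shell command python3 -m jog 'ROWS' [OPENING]. ROWS is JSON, one flat list of numbers, 6 for each row, row after row: the shift along the world's x, y, z scaled (see below), then the turn, a rotation vector about the world's x, y, z scaled (see below). In form: [tx, ty, tz, wx, wy, wz, tx, ty, tz, wx, wy, wz, ...]. A call has 1 to 10 rows; each row is the pose to reach, as a shift and turn from the pose commanded when the call began; what a row does not reach only later rows make up. The controller multiplies each number of a shift by 800 mm and each number of a turn by 2 rad. A row lasts 1/12 s, in which the tool goes at most 41.7 mm and 7.16 degrees, less where a joint would pass 70% of its speed; a pose out of reach is approached as far as the arm can. A call with a number of a shift or a turn outside -1 to 1 is refused whole. A call with a gripper value outside its range is refused whole. OPENING is the opening, from -1 (shut) to 1 (fully open), set as the call begins (- or left out, the last holds). The fingers move at their own pace and stop on an object; the grip force is fixed at half the most. Time passes only in rows, so rows that repeat a pose let the fingers close. It gives the time, the measured TCP pose, the force, the opening and the grip force at its end, in the units of the state.
- bot.get_obs(): the state, without advancing time (a new reading comes with each control period).
- bot.camera(name): name is "scene" or "top"; returns (picture, depth): 420x560x3 uint8, red, green, blue; 420x560 float32, m along the optical axis (not along the pixel's ray), 0 where there is no reading.
- bot.calibration(name): a dict with "intrinsics" (3x3 intrinsics, pixels), "pose" (4x4, takes a point from camera to world coordinates). Camera axes: x right, y up, looking along -z (the intrinsics and any distortion apply to the point x, -y, -z); pixel columns grow to the right and rows downward; lengths in m; the calibration is good to about 2 mm. A picture is of the moment at which its call begins. calibration takes no time and is no camera call.
- bot.job_done(): hands the job in; it is judged then, once.
Trained networks look in the newest picture that a camera, given by its name, has taken for a name from the list of things; names that differ only in an ending like _2 or _b are one class to them, and where a whole thing is asked for, a point or a joint stands for the part that bears it (a point fixed in the world has none). Each returns a list of dicts, best first, with "confidence" (0 to 1); they miss things now and then, are a little off and sometimes report something else, mostly with a low value. They report only what shows in the picture. A call takes as long as a camera call. They do not tell look-alikes from the thing itself.
- bot.find_in(label, camera): "at" ([x, y, z] in m, in the coordinates of the camera as it stood for that picture, good to about 4 mm: the middle of the surface that is visible of it).
- bot.tip_of(label, camera): "at" ([x, y, z] in m, in the coordinates of the camera as it stood for that picture, good to about 4 mm: a listed point, or the origin of a listed thing).
The state is a dict: "clock": time; "joint_pos": joint angles; "joint_vel": joint speeds; "tau": joint torques, N m; "eef_pos": TCP position; "tool_rot": TCP orientation; "ft_force": force on the tool from outside, world axes, zero at the start; "ft_torque": the same for the moment, N m; "grip_width": finger opening in m; "grasp_force": force on a finger pad.
Only numpy, scipy, OpenCV 4.12 (cv2) and the standard library are available. Lean on these libraries where they do the work, as an engineer would, in place of code of your own. Each camera call takes 0.05 s, during which the arm holds its last target. There are 200 camera calls.

## Working session

There is one attempt and no reset: what is moved stays moved. The work goes in short steps, Python scripts to look and compute and a shell command to move; the robot and the scene stay as the last step left them, time stands still between calls to the robot, and variables do not carry over. Pictures are saved under pics/ and viewed, at most 10 in all, crops included, and the job is handed in when it is done.

```bash
mkdir -p pics; cat > h.py <<'E'
import numpy as np,cv2
from workcell import bot
def world(cam,p):
    T=np.array(bot.calibration(cam)["pose"]); return (T@np.r_[p,1])[:3]
def px(cam,w):
    c=bot.calibration(cam);T=np.linalg.inv(np.array(c["pose"]));p=(T@np.r_[w,1])[:3]
    q=np.array(c["intrinsics"])@np.array([p[0],-p[1],-p[2]]);return (q[:2]/q[2]).round().astype(int)
def snap(cam,name):
    im,d=bot.camera(cam);cv2.imwrite(f"pics/{name}.png",im[:,:,::-1]);np.savez(f"pics/{name}.npz",im=im,d=d);return im,d
def cloud(cam,d):
    c=bot.calibration(cam);K=np.array(c["intrinsics"]);v,u=np.mgrid[:d.shape[0],:d.shape[1]]
    P=np.stack([(u-K[0,2])/K[0,0]*d,-(v-K[1,2])/K[1,1]*d,-d],-1);T=np.array(c["pose"])
    return P@T[:3,:3].T+T[:3,3]
E
python3 - <<'E'
from h import *
for cam in("scene","top"):
    snap(cam,cam+"0")
    for f,ls in((bot.tip_of,["valve","valve_bulb","bayonet_pin","socket","shell_slot","dial_bar","tester","tall_valve"]),):
        for l in ls:
            for r in f(l,cam)[:3]:
                w=world(cam,r["at"]);print(cam,l,w.round(3),px(cam,w),round(r["confidence"],2))
print(bot.tcp_to_grasp,bot.get_obs())
E
```

```text
scene valve [ 0.437  0.112 -0.001] [288 209] 0.89
scene valve [ 0.486  0.191 -0.002] [309 223] 0.58
scene valve [0.464 0.193 0.025] [312 212] 0.32
scene valve_bulb [0.484 0.189 0.091] [310 199] 0.96
scene valve_bulb [0.436 0.11  0.091] [288 186] 0.96
scene bayonet_pin [0.461 0.196 0.023] [313 212] 0.74
scene bayonet_pin [0.456 0.1   0.026] [283 205] 0.68
scene bayonet_pin [ 0.564 -0.16   0.001] [193 219] 0.57
scene socket [ 0.537 -0.06   0.081] [225 199] 0.86
scene socket [0.447 0.34  0.   ] [359 223] 0.57
scene shell_slot [ 0.508 -0.059  0.093] [228 190] 0.87
scene dial_bar [ 0.54  -0.256  0.074] [164 191] 0.5
scene tester [ 0.567 -0.161  0.002] [193 220] 0.7
scene tester [0.68  0.356 0.001] [354 278] 0.22
scene tall_valve [0.444 0.338 0.003] [358 221] 0.67
top valve [ 0.483  0.2   -0.001] [248 250] 0.74
top valve [0.458 0.19  0.023] [252 259] 0.37
top valve_bulb [0.489 0.194 0.094] [249 244] 0.83
top valve_bulb [0.435 0.11  0.092] [284 266] 0.65
top bayonet_pin [0.456 0.192 0.02 ] [251 260] 0.82
top bayonet_pin [0.814 0.063 0.002] [297 125] 0.31
top socket [ 0.539 -0.059  0.081] [3
[... 290 characters left out ...]
int_pos': array([ 1.29098407e+00,  2.40560529e-01,  4.99350115e-03,  1.33521369e+00,
       -2.06662317e-05,  1.57080886e+00]), 'joint_vel': array([ 5.13794875e-04,  1.04112839e-03,  4.06273092e-05, -9.26865038e-05,
        8.48438077e-04, -9.56386734e-04]), 'tau': array([ 1.37948184e-03, -3.72198951e+01,  2.52691537e+01,  1.07075877e-03,
       -2.02174929e-04,  7.56706015e-06]), 'eef_pos': array([0.13808943, 0.48054271, 0.30392371]), 'tool_rot': array([1.39456364e-01, 9.90228217e-01, 6.28513713e-06, 1.13201383e-05]), 'ft_force': array([ 0.10220641,  0.95043786, -0.01722511]), 'ft_torque': array([-0.02946548,  0.0772152 , -0.04207186]), 'grasp_force': 0.0, 'grip_width': 0.08523674229935448}
```

```bash
python3 - <<'E'
import cv2,numpy as np
a=cv2.imread("pics/scene0.png");b=cv2.imread("pics/top0.png")
print(a.shape)
E
```

```text
(420, 560, 3)
```

View pics/scene0.png

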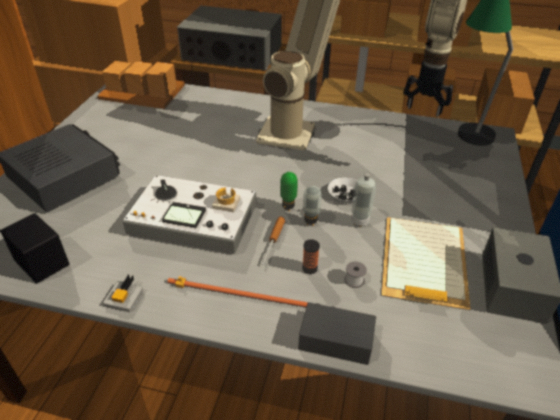

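View pics/top0.png

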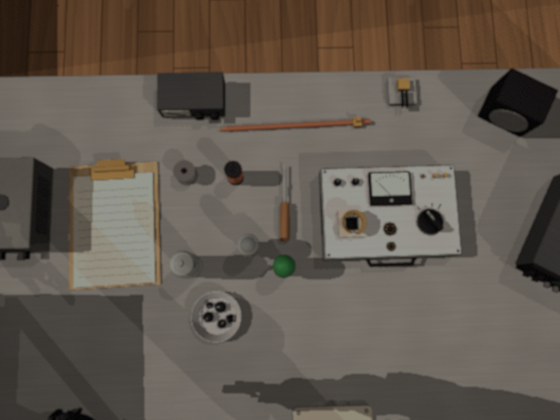

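```bash
python3 - <<'E'
from h import *
A=np.load("pics/scene0.npz");B=np.load("pics/top0.npz")
big=lambda im,u,v,r:cv2.resize(im[v-r:v+r,u-r:u+r],(390,390),interpolation=cv2.INTER_CUBIC)
cv2.imwrite("pics/crop0.png",np.hstack([big(A['im'],310,205,35),big(B['im'],249,250,35)])[:,:,::-1])
for cam,D in(("scene",A),("top",B)):
    P=cloud(cam,D['d'])
    m=(abs(P[...,0]-.57)<.25)&(abs(P[...,1]+.16)<.25)&(abs(P[...,2]-.065)<.006)
    q=P[m][:,:2].astype(np.float32);r=cv2.minAreaRect(q);print(cam,"panel",r,m.sum())
    c=np.array(r[0])
    for n,(x,y,R,zl,zh) in dict(valve=(.486,.194,.045,.06,.15),ring=(.538,-.06,.04,.085,.125),bar=(.54,-.254,.04,.092,.11),green=(.436,.11,.05,.06,.15),tall=(.445,.34,.05,.06,.16)).items():
        m=(np.hypot(P[...,0]-x,P[...,1]-y)<R)&(P[...,2]>zl)&(P[...,2]<zh);q=P[m]
        if len(q)>5:
            ev,V=np.linalg.eigh(np.cov(q[:,:2].T));print(cam,n,len(q),q.mean(0).round(4),q.min(0).round(3),q.max(0).round(3),"ax",np.degrees(np.arctan2(V[1,1],V[0,1])).round(1))
E
```

```text
scene panel ((0.5695515871047974, -0.11844828724861145), (0.23484306037425995, 0.41763612627983093), 1.3204939365386963) 4000
scene valve 454 [0.5025 0.1959 0.1058] [0.472 0.168 0.06 ] [0.52  0.221 0.142] ax 98.7
scene ring 189 [ 0.5374 -0.0593  0.0969] [ 0.504 -0.087  0.085] [ 0.569 -0.029  0.11 ] ax -143.0
scene bar 70 [ 0.5415 -0.252   0.0983] [ 0.51  -0.277  0.093] [ 0.566 -0.229  0.104] ax -143.2
scene green 432 [0.4519 0.1136 0.1055] [0.421 0.086 0.06 ] [0.467 0.137 0.142] ax 103.9
scene tall 605 [0.4662 0.342  0.1144] [0.42  0.311 0.06 ] [0.48  0.372 0.16 ] ax 93.5
top panel ((0.5656734108924866, -0.15736766159534454), (0.22928321361541748, 0.33924588561058044), 0.42084166407585144) 9327
top valve 442 [0.4822 0.1925 0.1272] [0.458 0.167 0.061] [0.511 0.22  0.145] ax -145.1
top ring 231 [ 0.5387 -0.0616  0.1016] [ 0.503 -0.088  0.085] [ 0.564 -0.026  0.114] ax 80.0
top bar 162 [ 0.5359 -0.2519  0.0996] [ 0.51  -0.273  0.092] [ 0.562 -0.232  0.107] ax -143.8
top green 421 [0.4334 0.1115 0.1303] [0.409 0.086 0.086] [0.46  0.137 0.143] ax 139.6
top tall 386 [0.4388 0.3287 0.1345] [0.412 0.311 0.06 ] [0.473 0.369 0.16 ] ax 156.5
```

View pics/crop0.png

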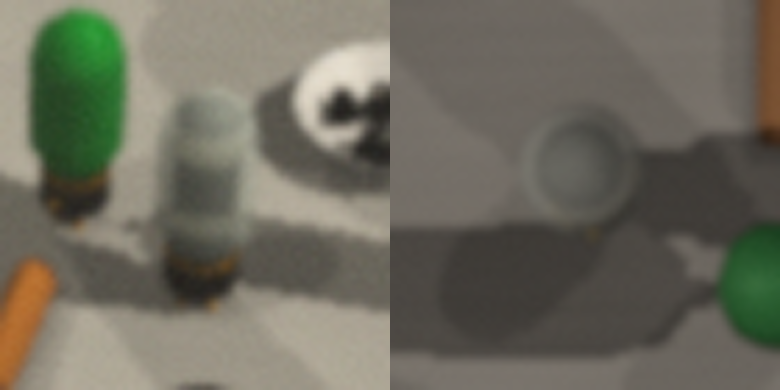

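Candidates: green look-alike (scene 288,186; top 284,266), the capped tall valve (scene 363,200; top 181,264), and the clear, uncapped short valve (scene 311,203; top 249,245). The crop shows clear glass, a black base, no cap and the brass pin towards the robot. I choose that one, at about (0.487, 0.194).

```bash
python3 -m jog '[0.436,-0.359,0,0,0,-0.9146,0.436,-0.359,0,0,0,-0.9146,0.436,-0.359,0,0,0,-0.9146,0.436,-0.359,0,0,0,-0.9146,0.436,-0.359,0,0,0,-0.9146,0.436,-0.359,0,0,0,-0.9146,0.436,-0.359,0,0,0,-0.9146,0.436,-0.359,0,0,0,-0.9146,0.436,-0.359,0,0,0,-0.9146,0.436,-0.359,0,0,0,-0.9146]' 1
python3 - <<'E'
from h import *
o=bot.get_obs();print(o['clock'],o['joint_pos'].round(3),o['eef_pos'].round(4),o['tool_rot'].round(4))
# pin back-projection from top0 picture
B=np.load("pics/top0.npz");im=B['im'].astype(int)
c=bot.calibration("top");K=np.array(c["intrinsics"]);T=np.array(c["pose"])
s=im[...,0]-im[...,2];v,u=np.mgrid[:420,:560];m=(abs(u-250)<5)&(abs(v-257)<4);w=np.clip(s-s[m].mean()-8,0,None)*m
p=[(u*w).sum()/w.sum(),(v*w).sum()/w.sum()];print(p)
d=T[:3,:3]@np.array([(p[0]-K[0,2])/K[0,0],-(p[1]-K[1,2])/K[1,1],-1]);t=(.024-T[2,3])/d[2];print((T[:3,3]+t*d).round(4))
E
```

```text
clock: 1.73
eef_pos: [0.4611, 0.214, 0.3041]
tool_rot: [0.695, 0.719, 0.0, 0.0]
ft_force: [1.7, 1.7, 0.7]
grip_width: 0.0853
grasp_force: 0.0
1.7333 [0.435 0.257 0.027 1.34  0.    1.971] [0.4611 0.214  0.3041] [6.948e-01 7.192e-01 3.000e-04 0.000e+00]
[np.float64(250.0), np.float64(256.4112676056338)]
[0.4644 0.1941 0.024 ]
```

```bash
python3 -m jog '[0.033,-0.025,-0.06,0,0,-0.286,0.033,-0.025,-0.06,0,0,-0.286,0.033,-0.025,-0.06,0,0,-0.286,0.033,-0.025,-0.06,0,0,-0.286,0.033,-0.025,-0.06,0,0,-0.286,0.033,-0.025,-0.06,0,0,-0.286,0.033,-0.025,-0.06,0,0,-0.286]' 1
python3 - <<'E'
from h import *
from scipy.spatial.transform import Rotation as R
im,d=snap("scene","s1");snap("top","t1")
for cam in("scene","top"):
    for l in("valve_bulb","bayonet_pin","valve"):
        for r in bot.tip_of(l,cam)[:3]:
            print(cam,l,world(cam,r["at"]).round(3),round(r["confidence"],2))
o=bot.get_obs();print(o['clock'],o['joint_pos'].round(3),o['eef_pos'].round(4),R.from_quat(o['tool_rot']).as_matrix().round(3))
E
```

```text
clock: 2.32
eef_pos: [0.4862, 0.1957, 0.2559]
tool_rot: [0.867, 0.498, -0.0, 0.0]
ft_force: [0.3, -0.6, 0.3]
grip_width: 0.0856
grasp_force: 0.0
scene valve_bulb [0.441 0.111 0.09 ] 0.95
scene valve_bulb [0.488 0.191 0.091] 0.65
scene bayonet_pin [0.456 0.1   0.023] 0.93
scene bayonet_pin [0.464 0.194 0.024] 0.92
scene valve [0.437 0.113 0.001] 0.57
top valve_bulb [0.434 0.112 0.093] 0.49
top valve [0.434 0.114 0.002] 0.47
2.7167 [ 0.383  0.313 -0.024  1.234  0.     2.484] [0.4861 0.1958 0.256 ] [[ 0.506  0.863  0.   ]
 [ 0.863 -0.506  0.   ]
 [ 0.     0.    -1.   ]]
```

```bash
python3 -m jog '[0.001,-0.002,-0.04,0,0,0,0.001,-0.002,-0.08,0,0,0,0.001,-0.002,-0.11,0,0,0,0.001,-0.002,-0.13,0,0,0,0.001,-0.002,-0.135,0,0,0,0.001,-0.002,-0.135,0,0,0]' 1
python3 -m jog '[0,0,0,0,0,0,0,0,0,0,0,0,0,0,0,0,0,0,0,0,0,0,0,0,0,0,0,0,0,0,0,0,0,0,0,0,0,0,0,0,0,0,0,0,0,0,0,0,0,0,0,0,0,0]' -1
```

```text
clock: 3.22
eef_pos: [0.4861, 0.1938, 0.1467]
tool_rot: [0.868, 0.497, -0.002, -0.0]
ft_force: [0.9, -0.8, 0.2]
grip_width: 0.0855
grasp_force: 0.0
clock: 3.97
eef_pos: [0.4877, 0.1947, 0.1498]
tool_rot: [0.868, 0.497, 0.002, -0.0]
ft_force: [-2.1, 0.8, 6.7]
grip_width: 0.0526
grasp_force: 62.3
```

```bash
python3 -m jog '[0,0,0.01,0,0,0,0,0,0.035,0,0,0,0,0,0.07,0,0,0,0,0,0.11,0,0,0,0,0,0.15,0,0,0,0,0,0.18,0,0,0,0,-0.02,0.2,0,0,0,0,-0.06,0.21,0,0,0,0,-0.1,0.21,0,0,0,0,-0.1,0.21,0,0,0]'
python3 - <<'E'
from h import *
snap("scene","s2")
A=np.load("pics/s2.npz")['im']
for l in("valve","valve_bulb","bayonet_pin"):
    for r in bot.tip_of(l,"scene")[:3]:
        w=world("scene",r["at"]);print(l,w.round(3),px("scene",w),round(r["confidence"],2))
cv2.imwrite("pics/s2c.png",cv2.resize(A[80:260,180:420],(800,600),interpolation=cv2.INTER_CUBIC)[:,:,::-1])
E
```

```text
clock: 4.8
eef_pos: [0.4868, 0.1099, 0.3175]
tool_rot: [0.869, 0.495, 0.0, 0.002]
ft_force: [-0.0, 1.0, -1.7]
grip_width: 0.0523
grasp_force: 63.0
valve [0.439 0.112 0.   ] [288 209] 0.81
valve [0.484 0.108 0.165] [285 175] 0.69
valve_bulb [0.487 0.106 0.263] [284 147] 0.69
valve_bulb [0.438 0.11  0.091] [288 186] 0.61
bayonet_pin [0.455 0.103 0.022] [284 206] 0.7
```

View pics/s2c.png

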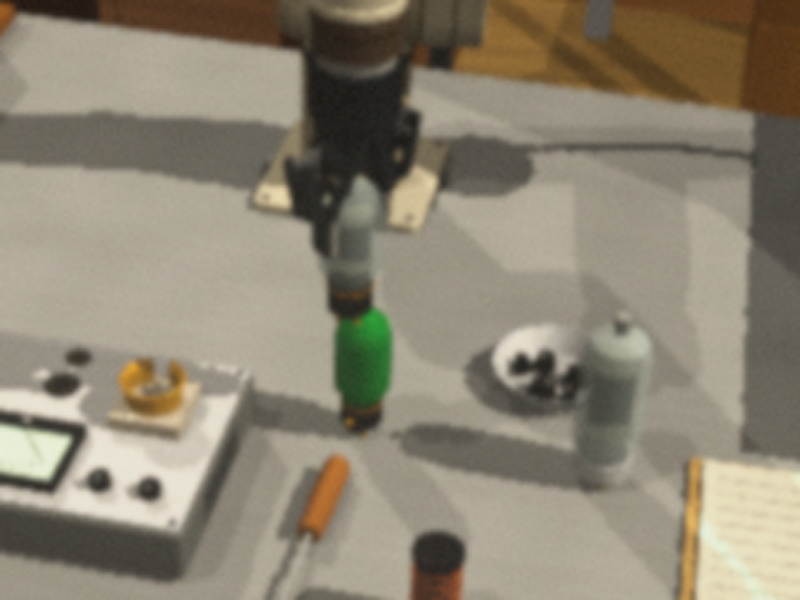

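The clear valve hangs upright in the gripper (crop 352,250) with the green one untouched below. Next is the tilt check.

```bash
python3 -m jog '[0,0,0.03,0,-0.04,0,0,0,0.04,0,-0.09,0,0,0,0.04,0,-0.15,0,0,0,0.04,0,-0.21,0,0,0,0.04,0,-0.27,0,0,0,0.04,0,-0.32,0,0,0,0.04,0,-0.35,0,0,0,0.04,0,-0.355,0,0,0,0.04,0,-0.355,0,0,0,0.04,0,-0.355,0]'
python3 - <<'E'
from h import *
from scipy.spatial.transform import Rotation as R
o=bot.get_obs();z=R.from_quat(o['tool_rot']).as_matrix()[:,2];print(np.degrees(np.arccos(-z[2])),o['joint_pos'].round(2))
im,d=snap("scene","s3");P=cloud("scene",d);m=(abs(P[...,0]-.56)<.15)&(abs(P[...,1]-.11)<.06)&(P[...,2]>.16)&(P[...,2]<.32)
for l in("valve","valve_bulb","valve_seat"):
    for r in bot.tip_of(l,"scene")[:2]:print(l,world("scene",r["at"]).round(3),round(r["confidence"],2))
E
```

```text
clock: 5.83
eef_pos: [0.4871, 0.1149, 0.3481]
tool_rot: [0.814, 0.466, 0.301, 0.172]
ft_force: [-0.3, 0.0, -0.9]
grip_width: 0.0525
grasp_force: 63.5
40.599633479969064 [ 0.33 -0.16 -0.51  0.54 -0.21  2.35]
valve [0.584 0.113 0.228] 0.97
valve [0.437 0.11  0.001] 0.8
valve_bulb [0.436 0.107 0.086] 0.89
valve_bulb [0.526 0.11  0.303] 0.76
valve_seat [0.435 0.113 0.01 ] 0.87
valve_seat [0.576 0.117 0.242] 0.6
```

```bash
python3 -m jog '[0,0,0,0,0,0,0,0,0,0,0.04,0,0,0,0,0,0.1,0,0,0,0,0,0.16,0,0,0,0,0,0.22,0,0,0,0,0,0.28,0,0,0,0,0,0.33,0,0,0,0,0,0.355,0,0,0,0,0,0.355,0,0,0,0,0,0.355,0]'
python3 - <<'E'
from h import *
from scipy.spatial.transform import Rotation as R
o=bot.get_obs();print(R.from_quat(o['tool_rot']).as_matrix().round(3))
E
```

```text
clock: 6.87
eef_pos: [0.4882, 0.114, 0.3471]
tool_rot: [0.868, 0.496, 0.0, 0.0]
ft_force: [0.6, 0.6, -1.9]
grip_width: 0.0523
grasp_force: 63.5
[[ 0.507  0.862  0.001]
 [ 0.862 -0.507 -0.   ]
 [ 0.     0.001 -1.   ]]
```

```bash
python3 -m jog '[0.006,-0.02,0,0,0,0,0.015,-0.05,0,0,0,0,0.026,-0.09,0,0,0,0,0.037,-0.13,0,0,0,0,0.047,-0.165,0,0,0,0,0.055,-0.195,-0.02,0,0,0,0.06,-0.212,-0.04,0,0,0,0.061,-0.216,-0.06,0,0,0,0.061,-0.216,-0.06,0,0,0,0.061,-0.216,-0.06,0,0,0]'
python3 - <<'E'
from h import *
im,d=snap("scene","s4");im2,d2=snap("top","t4")
for c in("scene","top"):
  for l in("valve","valve_bulb","bayonet_pin","valve_seat","socket","shell_slot"):
    for r in bot.tip_of(l,c)[:2]:
        w=world(c,r["at"])
        if w[1]<.05:print(c,l,w.round(4),px(c,w),round(r["confidence"],2))
print(bot.get_obs()['eef_pos'])
A=cv2.resize(im[120:220,160:300],(784,560),interpolation=cv2.INTER_CUBIC);cv2.imwrite("pics/s4c.png",A[:,:,::-1])
E
```

```text
clock: 7.7
eef_pos: [0.5348, -0.0587, 0.2997]
tool_rot: [0.868, 0.497, -0.0, -0.0]
ft_force: [-0.2, 0.7, -0.9]
grip_width: 0.0524
grasp_force: 63.4
scene valve [ 0.5337 -0.0589  0.1452] [225 182] 0.93
scene valve_bulb [ 0.5344 -0.0637  0.2426] [221 154] 0.68
scene valve_seat [ 0.5323 -0.0586  0.1605] [225 177] 0.55
scene valve_seat [ 0.5084 -0.0611  0.1755] [226 168] 0.49
scene socket [ 0.5359 -0.06    0.0792] [225 199] 0.85
scene shell_slot [ 0.5083 -0.0607  0.0899] [228 191] 0.57
top valve [ 0.5333 -0.0555  0.1475] [356 220] 0.45
top valve_bulb [ 0.5348 -0.0557  0.2418] [363 214] 0.67
top bayonet_pin [ 0.5045 -0.0631  0.1746] [362 231] 0.64
top valve_seat [ 0.533  -0.0568  0.1658] [358 219] 0.46
top socket [ 0.5381 -0.0582  0.0823] [352 222] 0.71
top shell_slot [ 0.5072 -0.0591  0.0885] [354 234] 0.68
[ 0.53574074 -0.05869354  0.29986281]
```

View pics/s4c.png

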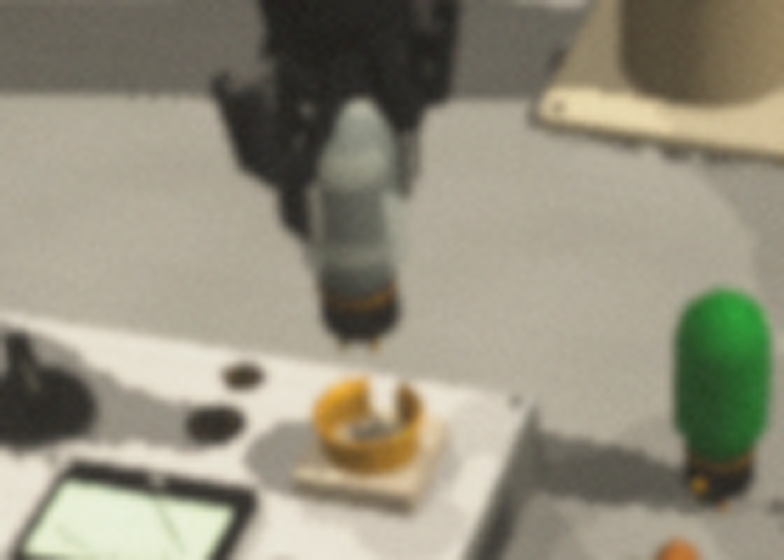

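```bash
python3 - <<'E'
from h import *
B=np.load("pics/t4.npz");im=B['im'].astype(int)
c=bot.calibration("top");K=np.array(c["intrinsics"]);T=np.array(c["pose"])
def back(p,z):
    d=T[:3,:3]@np.array([(p[0]-K[0,2])/K[0,0],-(p[1]-K[1,2])/K[1,1],-1]);t=(z-T[2,3])/d[2];return (T[:3,3]+t*d).round(4)
s=im[...,0]-im[...,2];print(s[222:240,350:372])
v,u=np.mgrid[:420,:560];m=(abs(u-361)<5)&(abs(v-231)<4)
w=np.clip(s-25,0,None)*m;p=[(u*w).sum()/w.sum(),(v*w).sum()/w.sum()];print(p,back(p,.174))
P=cloud("top",B['d']);g=B['im']
m=(np.hypot(P[...,0]-.536,P[...,1]+.059)<.05)&(P[...,2]>.16)&(P[...,2]<.3);print(m.sum())
E
```

```text
[[ 5  8 11  8  4  1 -1  0  1 -1  2  2  4  3  4  3  3  2  1 -2  3  0]
 [ 3  6  9  8  4  0  1  0 -2  0  2  4  5  5  6  4  4  1  0  0  1  2]
 [ 2  3  7  5  3  1  2  0  2  2  4  5  5  5  6  5  4  3  0  0  3  6]
 [ 2  2  4  3  2  1  0  1  0  3  5  6  6  6  5  4  1  3  2  4  5  7]
 [ 0  1  3  2  2  3  2  1  2  4  6  6  6  5  5  5  4  4  4  5  7  9]
 [-1  1  2  2  2  4  3  2  4  6  5  7  5  5  4  5  6  8  9  8  9 10]
 [ 0  0 -1  2  4  5  5  5  5  6  6  5  5  6  6  8 10 11 10 11 11 11]
 [ 5  0  0  1  4  4  4  4  5  6  6  6  6  8 12 13 13 12 11 10 11 11]
 [13  2 -1 -1  0  2  4  5  5  5  6  6  9 13 16 17 14 11 11 10 11 11]
 [24  7  0 -1  1  2  3  5  6  5  7  6 10 15 17 18 14 11 11 10 10 11]
 [31 14  3  0  1  2  5  6  6  6  6  5  6 10 13 16 14 11 10 10 11 10]
 [30 19  9  4  3  2  5  6  7  5  5  5  3  6 11 15 15 12 11 10 11 10]
 [24 19 14 11  8  5  7  6  6  6  4  3  2  6 13 16 15 12 10 11 10 10]
 [19 17 18 19 15  9  7  6  7  6  5  3  1  7 13 15 13 12 10 10 10  9]
 [16 16 19 20 17 13  9  8  6  6  4  2  1  4 11 11 11  9  8  8  8  8]
 [15 15 16 16 15 13 11  9  8  6  3  3  2  4  7  8  8  8  7  7  7  7]
 [13 14 13 13 14 12 12 10 10  7  4  4  4  6  7  7  7  6  7  6  6  7]
 [13 13 12 11 11 10 10  9  9  7  5  4  6  6  7  7  6  6  7  7  7  6]]
[np.float64(nan), np.float64(nan)] [nan nan nan]
152<stdin>:8: RuntimeWarning: invalid value encountered in scalar divide
```

```bash
python3 - <<'E'
from h import *
g=np.load("pics/t4.npz")['im'];cv2.imwrite("pics/t4c.png",cv2.resize(g[195:250,325:400],(750,550),interpolation=cv2.INTER_CUBIC)[:,:,::-1])
E
```

```text
(no output)
```

View pics/t4c.png

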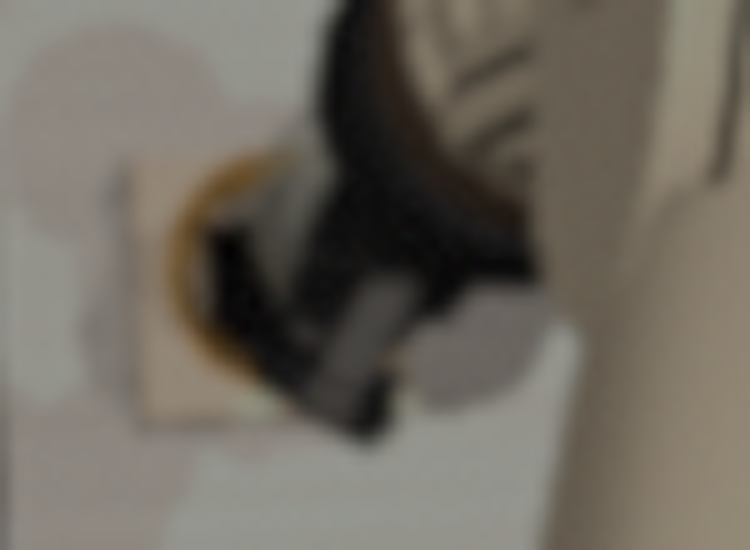

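```bash
python3 -m jog '[0.0015,0,-0.015,0,0,0,0.0015,0,-0.035,0,0,0,0.0015,0,-0.05,0,0,0,0.0015,0,-0.062,0,0,0,0.0015,0,-0.069,0,0,0,0.0015,0,-0.069,0,0,0,0.0015,0,-0.069,0,0,0]'
python3 -m jog '[0,0,-0.003,0,0,0,0,0,-0.006,0,0,0,0,0,-0.009,0,0,0,0,0,-0.012,0,0,0,0,0,-0.015,0,0,0,0,0,-0.015,0,0,0]'
```

```text
clock: 8.98
eef_pos: [0.537, -0.0587, 0.2448]
tool_rot: [0.868, 0.497, -0.0, -0.0]
ft_force: [-0.1, -0.2, -1.2]
grip_width: 0.0522
grasp_force: 63.5
clock: 9.48
eef_pos: [0.5366, -0.0587, 0.2321]
tool_rot: [0.868, 0.497, -0.0, -0.0]
ft_force: [0.2, -0.9, -1.4]
grip_width: 0.0524
grasp_force: 63.5
```

No contact yet. I'll continue slowly.

```bash
python3 -m jog '[0,0,-0.002,0,0,0,0,0,-0.004,0,0,0,0,0,-0.006,0,0,0,0,0,-0.008,0,0,0,0,0,-0.008,0,0,0]'
```

```text
clock: 9.9
eef_pos: [0.5368, -0.0587, 0.2259]
tool_rot: [0.868, 0.497, -0.0, -0.0]
ft_force: [0.0, 0.6, -1.8]
grip_width: 0.0521
grasp_force: 63.5
```

```bash
python3 -m jog '[0,0,-0.001,0,0,0,0,0,-0.003,0,0,0,0,0,-0.005,0,0,0,0,0,-0.005,0,0,0]'; python3 -m jog '[0,0,-0.001,0,0,0,0,0,-0.002,0,0,0,0,0,-0.003,0,0,0,0,0,-0.003,0,0,0]'
```

```text
clock: 10.23
eef_pos: [0.5367, -0.0587, 0.2219]
tool_rot: [0.868, 0.497, -0.0, -0.0]
ft_force: [-1.2, 0.1, -1.7]
grip_width: 0.0523
grasp_force: 63.5
clock: 10.57
eef_pos: [0.5369, -0.0587, 0.2197]
tool_rot: [0.868, 0.497, -0.0, -0.0]
ft_force: [-0.5, -0.3, -1.3]
grip_width: 0.0522
grasp_force: 63.5
```

```bash
python3 -m jog '[0,0,-0.001,0,0,0,0,0,-0.002,0,0,0,0,0,-0.0025,0,0,0,0,0,-0.0025,0,0,0]'
```

```text
clock: 10.9
eef_pos: [0.537, -0.0586, 0.2187]
tool_rot: [0.868, 0.497, 0.0, 0.0]
ft_force: [-1.7, 0.2, 3.4]
grip_width: 0.0525
grasp_force: 64.2
```

```bash
python3 -m jog '[0,0,-0.001,0,0,0,0,0,-0.002,0,0,0,0,0,-0.0025,0,0,0,0,0,-0.0025,0,0,0]'
```

```text
clock: 11.23
eef_pos: [0.5371, -0.0584, 0.2185]
tool_rot: [0.868, 0.497, 0.001, 0.0]
ft_force: [-4.6, 1.4, 14.2]
grip_width: 0.0524
grasp_force: 65.4
```

```bash
python3 -m jog '[0,0,0.001,0,0,0,0,0,0.0018,0,0,0]';  python3 -m jog '[0,0,0,0,0,0,0,0,0,0,0,0,0,0,0,0,0,0,0,0,0,0,0,0,0,0,0,0,0,0,0,0,0,0,0,0,0,0,0,0,0,0]' 1
python3 - <<'E'
from h import *
im,d=snap("scene","s5")
for l in("valve","valve_bulb","valve_seat","bayonet_pin"):
    for r in bot.tip_of(l,"scene")[:3]:
        w=world("scene",r["at"])
        if w[1]<.05:print(l,w.round(4),px("scene",w),round(r["confidence"],2))
E
```

```text
clock: 11.4
eef_pos: [0.537, -0.0586, 0.2187]
tool_rot: [0.868, 0.497, 0.001, 0.0]
ft_force: [-1.3, 0.1, 3.8]
grip_width: 0.0525
grasp_force: 64.3
clock: 11.98
eef_pos: [0.537, -0.0587, 0.2171]
tool_rot: [0.868, 0.497, -0.0, -0.0]
ft_force: [0.4, -0.1, -0.4]
grip_width: 0.0853
grasp_force: 0.0
valve [ 0.5353 -0.0594  0.0655] [226 203] 0.9
valve [ 0.5332 -0.0619  0.1605] [223 177] 0.18
valve_bulb [ 0.5344 -0.0605  0.1637] [224 177] 0.82
valve_seat [ 0.5369 -0.0576  0.0824] [226 199] 0.6
bayonet_pin [ 0.5118 -0.0607  0.0899] [228 192] 0.85
```

```bash
python3 -m jog '[0,0,0.02,0,0,0,0,0,0.06,0,0,0,0,0,0.1,0,0,0,0,0,0.14,0,0,0,0,0,0.165,0,0,0,0,-0.02,0.175,0,0,0.05,0,-0.06,0.175,0,0,0.11,0,-0.11,0.175,0,0,0.17,0,-0.16,0.175,0,0,0.23,0,-0.2,0.175,0,0,0.29]'; python3 -m jog '[0,-0.03,0,0,0,0.06,0,-0.042,0,0,0,0.12,0,-0.042,0,0,0,0.18,0,-0.042,0,0,0,0.24,0,-0.042,0,0,0,0.3,0,-0.042,0,0,0,0.36,0,-0.042,0,0,0,0.42,0,-0.042,0,0,0,0.48,0,-0.042,0,0,0,0.54,0,-0.042,0,0,0,0.6]'
python3 - <<'E'
from h import *
from scipy.spatial.transform import Rotation as R
im,d=snap("scene","s6");t,dt=snap("top","t6")
for l in("valve","valve_bulb","valve_seat","dial_bar","green"):
    for c in("scene","top"):
      for r in (bot.tip_of(l,c)[:3] if l!="green" else []):
        w=world(c,r["at"])
        if w[1]<.05:print(c,l,w.round(4),px(c,w),round(r["confidence"],2))
o=bot.get_obs();y=R.from_quat(o['tool_rot']).as_matrix()[:,1];print(np.degrees(np.arctan2(y[1],y[0])),o['joint_pos'].round(2),o['eef_pos'])
cv2.imwrite("pics/s6c.png",cv2.resize(im[120:240,120:280],(800,600),interpolation=cv2.INTER_CUBIC)[:,:,::-1])
E
```

```text
clock: 13.07
eef_pos: [0.5368, -0.2205, 0.3576]
tool_rot: [0.688, 0.725, -0.0, 0.0]
ft_force: [0.5, 0.2, -0.5]
grip_width: 0.0853
grasp_force: 0.0
clock: 13.9
eef_pos: [0.5369, -0.2523, 0.3573]
tool_rot: [0.159, 0.987, -0.0, -0.0]
ft_force: [1.1, -0.4, 0.2]
grip_width: 0.0853
grasp_force: 0.0
scene valve [ 0.5374 -0.061   0.0662] [225 203] 0.79
top valve [ 0.5349 -0.0576  0.0692] [351 224] 0.73
scene valve_bulb [ 0.5344 -0.0624  0.1613] [223 177] 0.61
top valve_bulb [ 0.5367 -0.0579  0.1623] [358 218] 0.59
top valve_bulb [ 0.5377 -0.2546  0.0759] [432 221] 0.55
scene valve_seat [ 0.5373 -0.0579  0.0803] [226 200] 0.74
scene valve_seat [ 0.5672 -0.159  -0.0009] [193 220] 0.64
top valve_seat [ 0.5363 -0.0626  0.0836] [354 223] 0.94
scene dial_bar [ 0.5379 -0.2523  0.0758] [166 190] 0.74
top dial_bar [ 0.5383 -0.2544  0.0773] [432 220] 0.59
71.37031116885422 [-0.44  0.42  0.4   1.55 -0.   -0.11] [ 0.53693654 -0.25229207  0.35736717]
```

View pics/s6c.png

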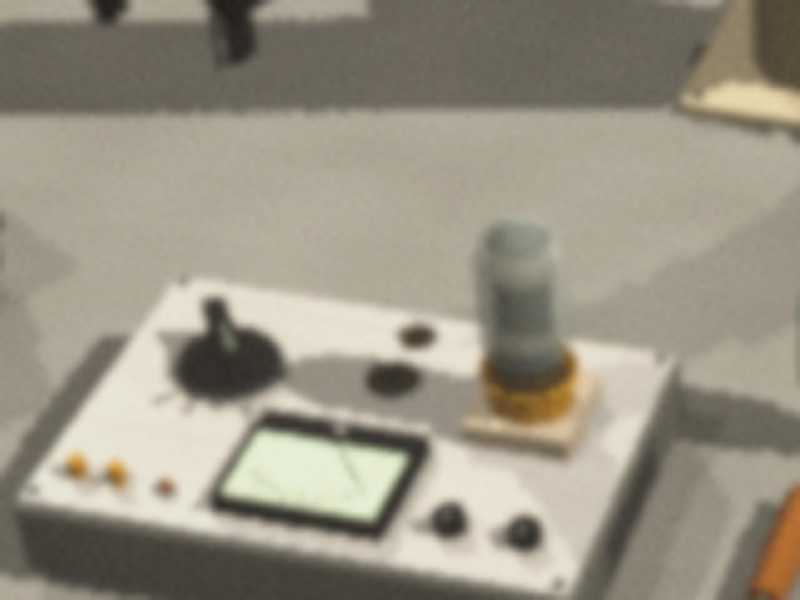

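```bash
python3 -m jog '[0.001,-0.001,-0.01,0,0,0.06,0.001,-0.001,-0.03,0,0,0.12,0.001,-0.001,-0.06,0,0,0.18,0.001,-0.001,-0.09,0,0,0.24,0.001,-0.001,-0.12,0,0,0.3,0.001,-0.001,-0.15,0,0,0.36,0.001,-0.001,-0.17,0,0,0.42,0.001,-0.001,-0.18,0,0,0.48,0.001,-0.001,-0.18,0,0,0.481,0.001,-0.001,-0.18,0,0,0.481]'; python3 - <<'E'
from h import *
from scipy.spatial.transform import Rotation as R
o=bot.get_obs();y=R.from_quat(o['tool_rot']).as_matrix()[:,1];print(np.degrees(np.arctan2(y[1],y[0])),o['joint_pos'].round(2),o['eef_pos'])
E
```

```text
clock: 15.23
eef_pos: [0.5376, -0.253, 0.213]
tool_rot: [-0.312, 0.95, 0.0, -0.0]
ft_force: [0.4, -0.6, 0.0]
grip_width: 0.0851
grasp_force: 0.0
126.34667450347597 [-0.44  0.48  0.11  1.2  -0.   -1.07] [ 0.53756627 -0.25300911  0.21301986]
```

```bash
python3 -m jog '[0,0,-0.02,0,0,0,0,0,-0.04,0,0,0,0,0,-0.055,0,0,0,0,0,-0.064,0,0,0,0,0,-0.064,0,0,0,0,0,-0.064,0,0,0]'; python3 -m jog '[0,0,0,0,0,0,0,0,0,0,0,0,0,0,0,0,0,0,0,0,0,0,0,0,0,0,0,0,0,0,0,0,0,0,0,0,0,0,0,0,0,0,0,0,0,0,0,0,0,0,0,0,0,0,0,0,0,0,0,0]' -1
```

```text
clock: 15.73
eef_pos: [0.5381, -0.2533, 0.1629]
tool_rot: [-0.313, 0.95, -0.0, 0.0]
ft_force: [0.4, 0.7, -0.6]
grip_width: 0.0857
grasp_force: 0.0
clock: 16.57
eef_pos: [0.5376, -0.2528, 0.1626]
tool_rot: [-0.313, 0.95, 0.0, 0.0]
ft_force: [-3.3, 2.8, 5.5]
grip_width: 0.0122
grasp_force: 61.0
```

```bash
python3 -m jog '[0,0,0,0,0,-0.03,0,0,0,0,0,-0.07,0,0,0,0,0,-0.11,0,0,0,0,0,-0.15,0,0,0,0,0,-0.19,0,0,0,0,0,-0.23,0,0,0,0,0,-0.27,0,0,0,0,0,-0.31,0,0,0,0,0,-0.34,0,0,0,0,0,-0.34]'; python3 - <<'E'
from h import *
from scipy.spatial.transform import Rotation as R
o=bot.get_obs();y=R.from_quat(o['tool_rot']).as_matrix()[:,1];print(np.degrees(np.arctan2(y[1],y[0])),o['joint_pos'].round(2),o['ft_torque'])
E
```

```text
clock: 17.4
eef_pos: [0.5376, -0.253, 0.1627]
tool_rot: [0.022, 1.0, -0.0, 0.0]
ft_force: [-2.6, 1.5, 4.9]
grip_width: 0.0117
grasp_force: 69.0
87.4745050255355 [-0.44  0.52  0.03  1.09 -0.   -0.4 ] [0.36605569 0.51381587 0.12324775]
```

```bash
python3 -m jog '[0,0,0,0,0,-0.03,0,0,0,0,0,-0.07,0,0,0,0,0,-0.11,0,0,0,0,0,-0.15,0,0,0,0,0,-0.19,0,0,0,0,0,-0.23,0,0,0,0,0,-0.265,0,0,0,0,0,-0.295,0,0,0,0,0,-0.295,0,0,0,0,0,-0.295]'; python3 - <<'E'
from h import *
from scipy.spatial.transform import Rotation as R
o=bot.get_obs();y=R.from_quat(o['tool_rot']).as_matrix()[:,1];print(np.degrees(np.arctan2(y[1],y[0])),o['joint_pos'].round(2),o['ft_torque'])
im,d=snap("scene","s7");t,dt=snap("top","t7")
for c in("scene","top"):
  for r in bot.tip_of("dial_bar",c)[:2]: print(c,world(c,r["at"]).round(3),r["confidence"])
a=cv2.resize(im[150:220,130:210],(400,350),interpolation=cv2.INTER_CUBIC);b=cv2.resize(t[185:255,390:470],(400,350),interpolation=cv2.INTER_CUBIC)
cv2.imwrite("pics/s7c.png",np.hstack([a,b])[:,:,::-1])
E
```

```text
clock: 18.23
eef_pos: [0.5376, -0.253, 0.1627]
tool_rot: [0.311, 0.95, -0.0, -0.0]
ft_force: [-3.2, 1.4, 5.8]
grip_width: 0.0119
grasp_force: 69.0
53.78911618445764 [-0.44  0.52  0.03  1.09 -0.    0.19] [0.30116003 0.58612358 0.24113592]
scene [ 0.539 -0.253  0.075] 0.76
top [ 0.54  -0.254  0.078] 0.59
```

View pics/s7c.png

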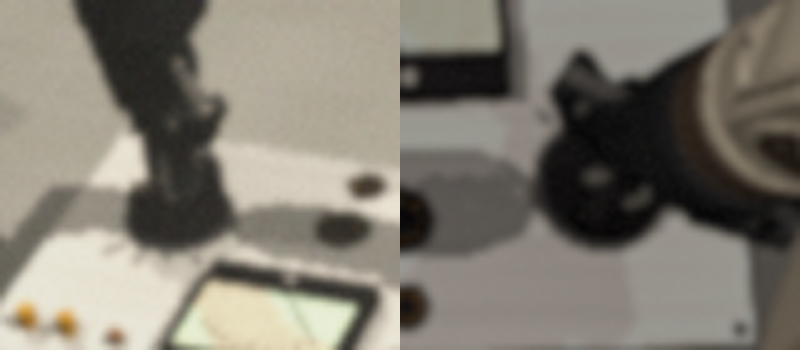

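```bash
cat > q.py <<'E'
from h import *
from scipy.spatial.transform import Rotation as R
o=bot.get_obs();y=R.from_quat(o['tool_rot']).as_matrix()[:,1];print("turn",126.4-np.degrees(np.arctan2(y[1],y[0])),"tz",o['ft_torque'][2])
E
python3 -m jog '[0,0,0,0,0,-0.005,0,0,0,0,0,-0.01,0,0,0,0,0,-0.01]';python3 q.py;python3 -m jog '[0,0,0,0,0,-0.005,0,0,0,0,0,-0.01,0,0,0,0,0,-0.01]';python3 q.py
```

```text
clock: 18.68
eef_pos: [0.5376, -0.253, 0.1626]
tool_rot: [0.32, 0.947, -0.0, -0.0]
ft_force: [-2.1, 1.7, 5.9]
grip_width: 0.0119
grasp_force: 69.0
turn 73.75138369149386 tz 0.25980310786391536
clock: 18.93
eef_pos: [0.5376, -0.2531, 0.1627]
tool_rot: [0.33, 0.944, -0.0, -0.0]
ft_force: [-2.4, 1.2, 5.8]
grip_width: 0.0118
grasp_force: 69.1
turn 74.87940063887231 tz 0.385460304710399
```

```bash
cat > q.py <<'E'
from h import *
from scipy.spatial.transform import Rotation as R
T=[];Y=[]
for i in range(8):
    bot.camera("top");o=bot.get_obs();y=R.from_quat(o['tool_rot']).as_matrix()[:,1];Y.append(126.4-np.degrees(np.arctan2(y[1],y[0])));T.append(np.r_[o['ft_torque'][2],o['tau'][5]])
print("turn",np.mean(Y).round(2),"tz,tau6",np.mean(T,0).round(3),np.std(T,0).round(3),o['clock'])
E
python3 q.py; python3 -m jog '[0,0,0,0,0,0.01,0,0,0,0,0,0.01,0,0,0,0,0,0.01]';python3 q.py; python3 -m jog '[0,0,0,0,0,0.01,0,0,0,0,0,0.01,0,0,0,0,0,0.01]';python3 q.py
```

```text
turn 74.86 tz,tau6 [0.401 0.402] [0.027 0.005] 19.3333
clock: 19.58
eef_pos: [0.5376, -0.253, 0.1627]
tool_rot: [0.32, 0.947, -0.0, -0.0]
ft_force: [-2.3, 1.0, 5.9]
grip_width: 0.0118
grasp_force: 69.0
turn 73.73 tz,tau6 [0.299 0.303] [0.019 0.001] 19.9833
clock: 20.23
eef_pos: [0.5376, -0.253, 0.1627]
tool_rot: [0.311, 0.951, -0.0, -0.0]
ft_force: [-2.8, 1.8, 4.7]
grip_width: 0.0119
grasp_force: 69.0
turn 72.6 tz,tau6 [0.202 0.2  ] [0.041 0.001] 20.6333
```

```bash
cat > q1.py <<'E'
from h import *
from scipy.spatial.transform import Rotation as R
o=bot.get_obs();y=R.from_quat(o['tool_rot']).as_matrix()[:,1];print("turn",(126.4-np.degrees(np.arctan2(y[1],y[0]))).round(2),"tau6",o['tau'][5].round(3),o['clock'])
E
for i in 1 2 3 4 5 6 7 8; do python3 -m jog '[0,0,0,0,0,0.01,0,0,0,0,0,0.01]' >/dev/null; python3 q1.py; done
```

```text
turn 71.44 tau6 -0.017 20.8
turn 70.31 tau6 -0.128 20.9667
turn 69.18 tau6 -0.253 21.1333
turn 68.06 tau6 -0.391 21.3
turn 66.94 tau6 -0.535 21.4667
turn 65.7 tau6 0.063 21.6333
turn 64.55 tau6 0.078 21.8
turn 63.41 tau6 0.051 21.9667
```

```bash
python3 q1.py; for i in 1 2 3 4 5 6 7 8; do python3 -m jog '[0,0,0,0,0,-0.01,0,0,0,0,0,-0.01]' >/dev/null; python3 q1.py; done
python3 - <<'E'
from h import *
im,d=snap("scene","s8");t,dt=snap("top","t8")
a=cv2.resize(im[165:215,140:190],(400,400),interpolation=cv2.INTER_CUBIC);b=cv2.resize(t[195:245,405:455],(400,400),interpolation=cv2.INTER_CUBIC)
o=np.clip(np.hstack([a,b]).astype(float)*2.2,0,255)
cv2.imwrite("pics/s8c.png",o[:,:,::-1])
E
```

```text
turn 63.41 tau6 0.051 21.9667
turn 64.62 tau6 0.239 22.1333
turn 65.77 tau6 0.233 22.3
turn 66.92 tau6 0.233 22.4667
turn 68.07 tau6 0.22 22.6333
turn 69.21 tau6 0.22 22.8
turn 70.36 tau6 0.231 22.9667
turn 71.5 tau6 0.225 23.1333
turn 72.64 tau6 0.313 23.3[ WARN:0@9.559] global loadsave.cpp:1063 imwrite_ Unsupported depth image for selected encoder is fallbacked to CV_8U.
```

View pics/s8c.png

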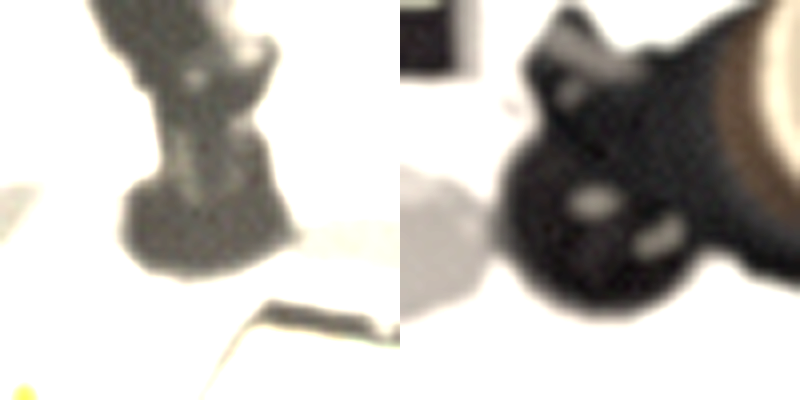

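```bash
python3 q1.py; python3 -m jog '[0,0,0,0,0,-0.006,0,0,0,0,0,-0.006,0,0,0,0,0,-0.006,0,0,0,0,0,-0.006]'; python3 q1.py
python3 - <<'E'
from h import *
for c in("scene","top"):
    bot.camera(c)
    for l in("valve","tall_valve","screwdriver","solder_reel"):
        for r in bot.tip_of(l,c)[:2]: print(c,l,world(c,r["at"]).round(3),round(r["confidence"],2))
E
```

```text
turn 72.6 tau6 0.201 23.4
clock: 23.73
eef_pos: [0.5376, -0.253, 0.1626]
tool_rot: [0.316, 0.949, -0.0, -0.0]
ft_force: [-2.5, 1.5, 4.9]
grip_width: 0.012
grasp_force: 69.0
turn 73.28 tau6 0.258 23.7333
scene valve [ 0.533 -0.062  0.064] 0.73
scene tall_valve [0.441 0.341 0.001] 0.64
scene screwdriver [ 0.605  0.103 -0.003] 0.81
scene screwdriver [ 0.81   0.057 -0.002] 0.71
scene solder_reel [0.685 0.357 0.001] 0.9
top valve [0.435 0.111 0.001] 0.75
top valve [ 0.533 -0.056  0.068] 0.7
top tall_valve [0.442 0.338 0.   ] 0.59
top screwdriver [ 0.538 -0.061  0.081] 0.69
top screwdriver [ 0.604  0.103 -0.001] 0.59
top solder_reel [0.686 0.357 0.004] 0.86
```

```bash
python3 -c "
from workcell import bot
print(bot.job_done())"
```

```text
the job is handed in; nothing more can be done
None
```

The short valve was tilted to about 40°, seated in the tester socket and released, and the job was handed in with the gripper holding the dial at about 73° of tool turn; that this is the third click (72°) is inferred from wrist angle and torque.

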